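# Swap the sample pots in a two-bay warming box with an indexed shutter

## Robot

A 6-joint arm with a two-finger parallel gripper is mounted at the origin on the work surface. World frame = base frame: x ahead of the robot, y to its left, z up, the work surface at z = 0. Lengths are in m, angles in rad, forces in N, time in s.
With the tool pointing down it reaches from about 0.3 to 0.875 m from the base axis. Payload 6.4 kg.
Tool frame: the origin (TCP) lies at the very end of the fingers, on their centre line; the grasp point (between the pads) lies 19 mm behind it (r.pinch_z is the distance from the TCP to the grasp point, in m); z points along the fingers, y is the line along which they close (so a half turn about z gives the same grasp; the last joint's range is limited). The gripper opens to 88 mm and grips with 3 to 60 N. Pads are 18 mm wide; open, the fingers measure 123 mm over their backs; the gripper's body (75 mm by 187 mm) begins 45 mm behind the grasp point.
Start: joints at [1.01, 0.181, 1.607, -0, 1.354, -0.206], TCP at [0.2, 0.539, 0.212] pointing down, gripper open.
Joint ranges: [-2.99, 2.99], [-0.89, 2.07], [0.3, 2.58], [-1.14, 4.28], [0, 2.63], [-3.12, 3.12]. Speed limits (rad/s): [2.57, 2.57, 3.01, 3.14, 3.14, 3.14].

## Interface

Orientations are given as a rotation vector (axis times angle).
In Python, from station import readout, imaging, r gives the robot as it stands.
- The arm moves only by the tool servo_tool, never from a script. Its argument "commands" is one flat list of numbers, 6 for each row, row after row: the shift along the tool's x, y, z in cm, then the turn, a rotation vector about the tool's x, y, z in degrees. A call has 1 to 20 rows; each row is the pose to reach, as a shift and turn from the pose commanded when the call began, along the tool's axes at that moment; what a row does not reach only later rows make up. A row lasts 1/8 s, in which the tool goes at most 62.5 mm and 10.7 degrees, less where a joint would pass 70% of its speed; a pose out of reach is approached as far as the arm can. A call with a gripper value outside its range is refused whole. "jaw" is the finger opening in cm, from 0 to 8.81, set as the call begins (left out, the last holds). The fingers move at their own pace and stop on an object; the grip force is fixed at half the most. Time passes only in rows, so rows that repeat a pose let the fingers close. It gives the time, the measured TCP pose, the force, the opening and the grip force at its end, in the units of the state.
- readout.get_obs(): the state, without advancing time (a new reading comes with each control period).
- imaging.capture(name): name is "side" or "top" or "wrist"; returns (picture, depth): 400x640x3 uint8, red, green, blue; 400x640 float32, m along the optical axis (not along the pixel's ray), 0 where there is no reading.
- imaging.camera_model(name): a dict with "camera_matrix" (3x3 intrinsics, pixels), "R" (3x3) and "t" (3): a world point X has camera coordinates R X + t. Camera axes: x right, y down, z forward; pixel columns grow to the right and rows downward; lengths in m; the calibration is good to about 2 mm. A picture is of the moment at which its call begins: read the wrist's pose just before it. camera_model takes no time and is no camera call; for the wrist camera it gives the pose at the moment of the call.
- r.hand_in(): hands the job in; it is judged then, once.
The state is a dict: "time": time; "joints": joint angles; "joint_vel": joint speeds; "joint_torque": joint torques, N m; "tcp_pos": TCP position; "eef_rot": TCP orientation; "ft_force": force on the tool from outside, world axes, zero at the start; "ft_torque": the same for the moment, N m; "finger_gap": opening from 0.0 (shut) to 1.0 (fully open); "grip_force": force on a finger pad.
Only numpy, scipy, OpenCV 4.12 (cv2) and the standard library are available. Lean on these libraries where they do the work, as an engineer would, in place of code of your own. Each camera call takes 0.05 s, during which the arm holds its last target. There are 200 camera calls.

## Task

One bay of the warming box holds a finished sample pot on a rubber liner and the other bay, with the metal warming plate, is empty: slide the clear shutter to its click stop that uncovers the finished pot, take that pot out and stand it upright in the steel tray. Then slide the shutter across to its far click stop to uncover the warming plate and stand every fresh pot from the blue mat upright on the plate. Finally slide the shutter back until it clicks at its middle stop, closed over both bays; leave the pen, timer, well plate and reagent bottle where they are.

Things in the scene. Friction and masses are not known exactly. Their poses are not given: they have to be found in the camera images.
- box_mid (a point): White warming box, fixed, 184 mm deep (its x, away from the robot), 420 mm wide (its y, to the left). This point: middle of its top rim, 60 mm above the bench, axes as the box's. Two open-topped bays, 160 mm (x) by 96 mm (y), centred 51 mm left and 51 mm right of it; bay floor 52 mm below it. Outside the bays are closed white wings. Rails along front and back edges rise 8 mm above the rim.
- shutter (a joint): Position (m, along the box's y) of the clear shutter plate, 166 by 202 by 6 mm, on top of the box. Three sprung click stops: 0 (middle, start: both bays covered), +0.102 (slid left: right bay uncovered), -0.102 (slid right: left bay uncovered). Let go within 6 mm of a stop it snaps home, elsewhere it stays; about 8 N to push it out of or into a stop, little between.
- shutter_tab (a point): Centre of the black upright tab in the middle of the shutter plate, by which it is slid: 44 mm long (box x), 12 mm thick (box y). This point is 86 mm above the bench, 15 mm below the tab's top and 19 mm above the plate's top face. Axes as the box's.
- plate: Aluminium warming plate with dark grooves, 156 mm (x) by 92 mm (y) by 6 mm, fixed on the floor of one of the two bays (left or right, it varies). Origin: centre of its underside, 8 mm above the bench; axes as the box's. The fresh pots are to stand on it; its top is 46 mm below the rim.
- liner: Black rubber liner, 156 by 92 by 2 mm, fixed on the floor of the other bay; the finished pot stands on it at the start. Origin: centre of its underside, 8 mm above the bench.
- old_mid (a point): The finished sample pot: centre of an upright white cylinder with grey cap, 40 mm in diameter, 40 mm tall, with a weighted base, 40 to 85 g; z up through its cap. In the box grip it high, by the cap (top 12 mm). The same kind as the fresh pots; it starts inside the box.
- mat: Blue bench mat, 180 by 180 by 2 mm, fixed, to the left or to the right of the box (it varies); the fresh pots start on it. Origin: centre of its underside.
- tray: Open steel tray, 160 by 160 mm, 22 mm high, wall and floor 4 mm, fixed to the bench, on the other side of the box from the mat. Origin: centre of its underside. A small amber bottle stands in one corner of it.
- cap: Loose grey screw cap, 22 mm in diameter, 10 mm tall, lying near the middle of the mat; not needed. Origin: centre of its underside.
- stub: Small amber bottle, 26 mm in diameter, 26 mm tall, standing in a corner of the tray; stays there. Origin: centre of its underside.
- pen: Black marker pen, 130 mm long, 12 mm thick, lying in front of the box; not needed. Origin: midway along it, on its underside.
- timer: Grey bench timer, 50 by 70 by 18 mm, lying in front of the box; not needed. Origin: centre of its underside.
- wellplate: White well plate, 85 by 127 by 16 mm, lying beyond the box; not needed. Origin: centre of its underside.
- reagent: Amber reagent bottle, 64 mm in diameter, 140 mm tall, standing beyond the box; not needed. Origin: centre of its underside.
- pot0_mid (a point): A fresh sample pot (two or three of pot0 to pot3 are present): centre of an upright white cylinder with grey cap, 40 mm in diameter, 40 mm tall, with a weighted base, 40 to 85 g; z up through its cap. It starts on the mat; three fit in a row along the plate's x, 52 mm apart.
- pot1_mid (a point): A fresh sample pot (two or three of pot0 to pot3 are present): centre of an upright white cylinder with grey cap, 40 mm in diameter, 40 mm tall, with a weighted base, 40 to 85 g; z up through its cap. It starts on the mat; three fit in a row along the plate's x, 52 mm apart.
- pot2_mid (a point): A fresh sample pot (two or three of pot0 to pot3 are present): centre of an upright white cylinder with grey cap, 40 mm in diameter, 40 mm tall, with a weighted base, 40 to 85 g; z up through its cap. It starts on the mat; three fit in a row along the plate's x, 52 mm apart.
- pot3_mid (a point): A fresh sample pot (two or three of pot0 to pot3 are present): centre of an upright white cylinder with grey cap, 40 mm in diameter, 40 mm tall, with a weighted base, 40 to 85 g; z up through its cap. It starts on the mat; three fit in a row along the plate's x, 52 mm apart.
Mind the look-alikes: they are no part of the job. Of the things shaped like the tray, the steel one is meant. What is shaped like the part that bears pot2_mid but red is not meant.

How it is judged:
By the outcome, as a careful person would: the job done as asked, in the order asked, and still so for the second after the job is handed in, with the robot touching nothing.
Of pot0, pot1, pot2, pot3 only 2 to 3 are there at a start; the rules pass over those that are not, and their reading is None.
At some moment in a run one of pot0, pot1, pot2, pot3 may be knocked a few centimetres aside while the robot is not near it.
It also fails if it takes over 210 s, if anything falls off the work surface, if the arm or the gripper's body presses on something with over 40 N, if the wrist force passes 120 N, or if a joint passes its speed limit or range.

## Working session

There is one attempt and no reset: what is moved stays moved. The work goes in short steps, Python scripts to look and compute and a tool call to move; the robot and the scene stay as the last step left them, time stands still between calls to the robot, and variables do not carry over. Pictures are saved under pics/ and viewed, at most 14 in all, crops included, and the job is handed in when it is done.

Besides the shell and the picture viewer there is one more tool, called as a command line: name --argument value ..., lists and objects as JSON in quotes. servo_tool: Moves the arm, as the interface text tells. Its arguments: {"type":"object","properties":{"commands":{"type":"array"},"jaw":{"type":"number"}},"required":["commands"]}

```bash
mkdir -p pics
cat > h.py <<'E'
import numpy as np, cv2
from station import readout, imaging, r
def cap(n,save=None):
    m=imaging.camera_model(n); im,d=imaging.capture(n)
    if save: cv2.imwrite('pics/'+save,im[...,::-1])
    return m,im,d
def ray(m,u,v,z):
    K,R,t=np.array(m['camera_matrix']),np.array(m['R']),np.array(m['t'])
    c=-R.T@t; d=R.T@np.linalg.inv(K)@np.array([u,v,1.]); return c+d*(z-c[2])/d[2]
def pix(m,X):
    p=np.array(m['camera_matrix'])@(np.array(m['R'])@np.array(X)+np.array(m['t'])); return p[:2]/p[2]
def dep(m,u,v,d):
    K,R,t=np.array(m['camera_matrix']),np.array(m['R']),np.array(m['t'])
    return R.T@(np.linalg.inv(K)@np.array([u,v,1.])*d[int(v),int(u)]-t)
E
python3 - <<'E'
from h import *
m,im,d=cap('top','top0.png'); m2,im2,d2=cap('side','side0.png')
np.savez('top0.npz',d=d,im=im)
o=readout.get_obs();print(o['time'],o['tcp_pos'],o['eef_rot'],o['ft_force'])
from scipy.spatial.transform import Rotation as Ro
print(Ro.from_rotvec(o['eef_rot']).as_matrix().round(3))
for k in (m,m2): print(-np.array(k['R']).T@k['t'],np.array(k['R']).round(2).tolist())
E
```

```text
0.1 [0.19947384 0.53877618 0.21093578] [-5.54271484e-01 -3.09173234e+00  2.18040149e-03] [ 0.37638694 -1.05912575 -0.43934321]
[[-0.938  0.347 -0.001]
 [ 0.347  0.938 -0.001]
 [ 0.    -0.001 -1.   ]]
[ 0.4007522  -0.00988817  1.05123729] [[0.02, -1.0, -0.01], [-0.99, -0.02, -0.11], [0.11, 0.01, -0.99]]
[ 0.11674904 -0.68613977  0.96676205] [[0.89, -0.46, 0.01], [-0.33, -0.67, -0.67], [0.31, 0.59, -0.75]]
```

View pics/top0.png

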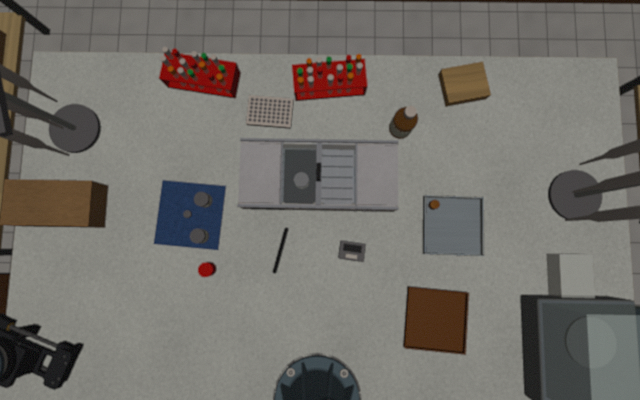

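View pics/side0.png

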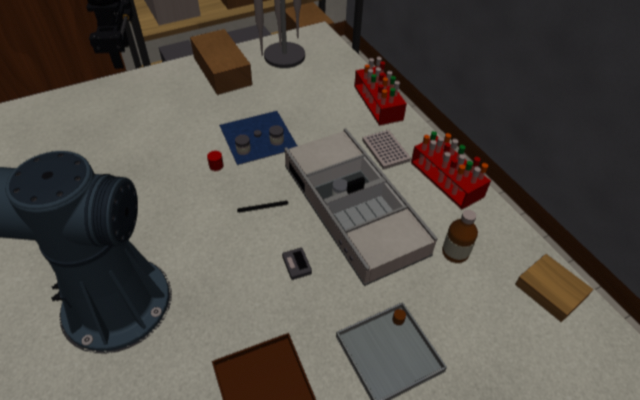

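The top view shows the box around (318,175), with the tab at (318,172). The finished pot is in the left (dark liner) bay at about (302,180), and the plate is in the right bay.

- **Fresh pots on the mat:** (201,199) and (198,236).
- **Look-alikes on the left:** the loose cap at (186,213) and a red pot at (207,269). Both are rejected.
- **Tray:** the steel tray is at (452,226), with the bottle at (434,204). The brown tray at (436,320) is rejected.

Run:
```python
from h import *
m=imaging.camera_model('top'); m2=imaging.camera_model('side')
z=np.load('top0.npz');im=z['im'];d=z['d']
hsv=cv2.cvtColor(im,cv2.COLOR_RGB2HSV)
# box rim corners from top approx: contour via depth-height map
v,u=np.mgrid[0:400,0:640]
K,R,t=np.array(m['camera_matrix']),np.array(m['R']),np.array(m['t'])
P=(np.stack([u,v,np.ones_like(u)],-1)@np.linalg.inv(K).T*d[...,None]-t)@R
Z=P[...,2]
def blob(mask,roi,n):
    x0,y0,x1,y1=roi;s=np.zeros_like(mask);s[y0:y1,x0:x1]=mask[y0:y1,x0:x1]
    c=max(cv2.findContours(s.astype(np.uint8),0,2)[0],key=cv2.contourArea)
    print(n,cv2.minAreaRect(c)); return c
c=blob((Z>.045)&(Z<.08),(225,125,410,220),'box')
rc=cv2.boxPoints(cv2.minAreaRect(c)); 
for zz in(.06,.068): print([ray(m,*p,zz)[:2].round(4).tolist() for p in rc], np.mean([ray(m,*p,zz) for p in rc],0))
q=(Z>.085)&(Z<.12);q[:150]=0;q[200:]=0;q[:,:290]=0;q[:,350:]=0
print('tab depth',P[q].mean(0) if q.any() else None,q.sum(), P[q].min(0),P[q].max(0))
for n,roi in(('potA',(188,185,215,215)),('potB',(185,222,212,250))):
    mk=(Z>.032)&(Z<.06);c=blob(mk,roi,n);print(ray(m,*cv2.minAreaRect(c)[0],.042))
c=blob((hsv[...,0]>100)&(hsv[...,0]<125)&(hsv[...,1]>120),(140,170,240,260),'mat');print(ray(m,*cv2.minAreaRect(c)[0],.002))
print('old',ray(m,302,180,.05),'shutterdepthZ',Z[180,302],Z[160,300],Z[180,340])
c=blob((Z>.012)&(Z<.04),(410,180,500,270),'tray');print(ray(m,*cv2.minAreaRect(c)[0],.022), cv2.contourArea(c))
print('stub',ray(m,434,204,.026))
cv2.imwrite('pics/crop0.png',cv2.resize(im[120:280,140:500,::-1],(800,356),interpolation=3))
```

```text
box ((318.3616943359375, 173.3937530517578), (160.0938262939453, 70.26270294189453), 0.6661999821662903)
[[0.4959, 0.2126], [0.6848, 0.218], [0.686, -0.2097], [0.4978, -0.2065]] [0.59110159 0.00357832 0.06      ]
[[0.4951, 0.2108], [0.6825, 0.2161], [0.6837, -0.2081], [0.497, -0.2049]] [0.58956533 0.00346964 0.068     ]
tab depth [0.58910697 0.00273514 0.10025691] 76 [ 0.56876794 -0.0017225   0.09410941] [0.61242573 0.00855097 0.10489377]
potA ((201.50001525878906, 198.5), (14.142135620117188, 14.142135620117188), 45.0)
[0.52047527 0.31529991 0.042     ]
potB ((197.5, 235.0), (14.0, 15.0), 90.0)
[0.42286629 0.32098404 0.042     ]
mat ((189.37461853027344, 214.54498291015625), (62.43209457397461, 63.266109466552734), 6.842772960662842)
[0.47988054 0.35961775 0.002     ]
old [0.5735     0.04662074 0.05      ] shutterdepthZ 0.06638502390577196 0.0671814427702673 0.06829086164960241
tray ((454.00048828125, 224.97171020507812), (61.121192932128906, 59.55543518066406), 1.0809242725372314)
[ 0.46188022 -0.36464906  0.022     ] 3443.0
stub [ 0.51749006 -0.31055126  0.026     ]
```

View pics/crop0.png

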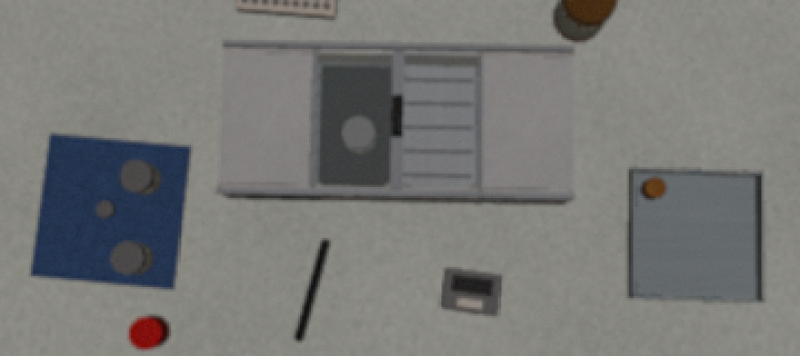

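servo_tool --commands '[-55.2, -36.75, 4, 0, 0, -20.3, -55.2, -36.75, 4, 0, 0, -20.3, -55.2, -36.75, 4, 0, 0, -20.3, -55.2, -36.75, 4, 0, 0, -20.3, -55.2, -36.75, 4, 0, 0, -20.3, -55.2, -36.75, 4, 0, 0, -20.3, -55.2, -36.75, 4, 0, 0, -20.3, -55.2, -36.75, 4, 0, 0, -20.3, -55.2, -36.75, 4, 0, 0, -20.3, -55.2, -36.75, 4, 0, 0, -20.3, -55.2, -36.75, 4, 0, 0, -20.3, -55.2, -36.75, 4, 0, 0, -20.3, -55.2, -36.75, 4, 0, 0, -20.3, -55.2, -36.75, 4, 0, 0, -20.3, -55.2, -36.75, 4, 0, 0, -20.3, -55.2, -36.75, 4, 0, 0, -20.3]' --jaw 5

```text
time: 2.1
tcp_pos: [0.5895, 0.0036, 0.172]
eef_rot: [-0.001, 3.141, -0.0]
ft_force: [-0.3, 0.3, -0.7]
finger_gap: 0.571
grip_force: 0.0
```

Run:
```python
from h import *
from scipy.spatial.transform import Rotation as Ro
o=readout.get_obs();print(o['time'],o['tcp_pos'],o['ft_force']);print(Ro.from_rotvec(o['eef_rot']).as_matrix().round(3))
m,im,d=cap('wrist','w0.png');print(-np.array(m['R']).T@m['t'],np.array(m['R']).round(2).tolist())
v,u=np.mgrid[0:400,0:640]
K,R,t=np.array(m['camera_matrix']),np.array(m['R']),np.array(m['t'])
P=(np.stack([u,v,np.ones_like(u)],-1)@np.linalg.inv(K).T*d[...,None]-t)@R
q=(d>0)&(P[...,2]>.094)&(P[...,2]<.107)&(abs(P[...,0]-.59)<.05)&(abs(P[...,1]-.003)<.04)
print(q.sum(),P[q].min(0),P[q].max(0),np.median(P[q],0))
```

```text
2.1 [0.58954106 0.00359404 0.17201579] [-0.28589289  0.30547104 -0.70549375]
[[-1.    -0.001  0.   ]
 [-0.001  1.    -0.   ]
 [-0.    -0.    -1.   ]]
[0.51466899 0.00425284 0.34508321] [[-0.0, 1.0, -0.0], [0.96, 0.0, 0.29], [0.29, -0.0, -0.96]]
663 [ 5.65632816e-01 -4.97057147e-04  9.40720947e-02] [0.60914401 0.01135258 0.10320379] [0.58653404 0.00575465 0.10077964]
```

View pics/w0.png

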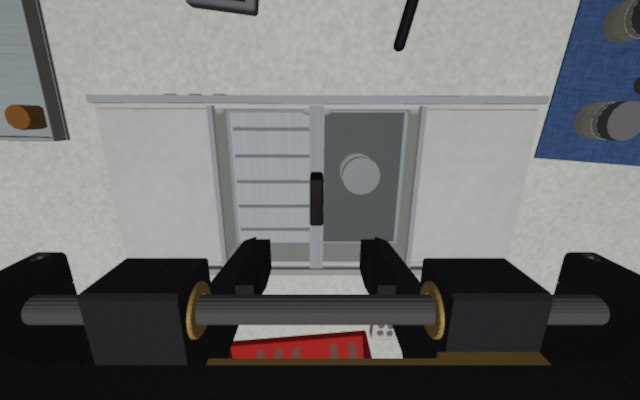

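The wrist view shows the tab at (317,198), centred between the fingers, and the finished pot at (360,176) in the liner bay. Next I lower and grip the tab.

servo_tool --commands '[0, 0.1, 4, 0, 0, 0, 0, 0.1, 7, 0, 0, 0, 0, 0.1, 9, 0, 0, 0, 0, 0.1, 9.8, 0, 0, 0, 0, 0.1, 9.8, 0, 0, 0, 0, 0.1, 9.8, 0, 0, 0]' --jaw 5

```text
time: 2.9
tcp_pos: [0.5907, 0.0037, 0.0749]
eef_rot: [0.001, 3.14, -0.001]
ft_force: [-1.0, -0.4, 0.1]
finger_gap: 0.567
grip_force: 0.0
```

servo_tool --commands '[0, 0, 0, 0, 0, 0, 0, 0, 0, 0, 0, 0, 0, 0, 0, 0, 0, 0, 0, 0, 0, 0, 0, 0, 0, 0, 0, 0, 0, 0]' --jaw 0

```text
time: 3.52
tcp_pos: [0.5902, 0.0038, 0.0744]
eef_rot: [0.001, 3.141, -0.0]
ft_force: [0.4, 1.0, 3.7]
finger_gap: 0.024
grip_force: 2.2
```

servo_tool --commands '[0, 0, 0, 0, 0, 0, 0, 0, 0, 0, 0, 0]'

```text
time: 3.78
tcp_pos: [0.5903, 0.0038, 0.0744]
eef_rot: [0.001, 3.14, -0.0]
ft_force: [0.3, 0.5, 5.3]
finger_gap: 0.006
grip_force: 2.7
```

Run:
```python
from h import *
m,im,d=cap('side'); u,v=pix(m,[.59,.003,.09]).astype(int);print(u,v)
a=cv2.resize(im[v-60:v+60,u-80:u+80,::-1],(560,420),interpolation=3)
m,im,d=cap('wrist'); cv2.imwrite('pics/c1.png',np.hstack([a[:400],im[:,200:440,::-1]]))
```

```text
355 184
```

View pics/c1.png

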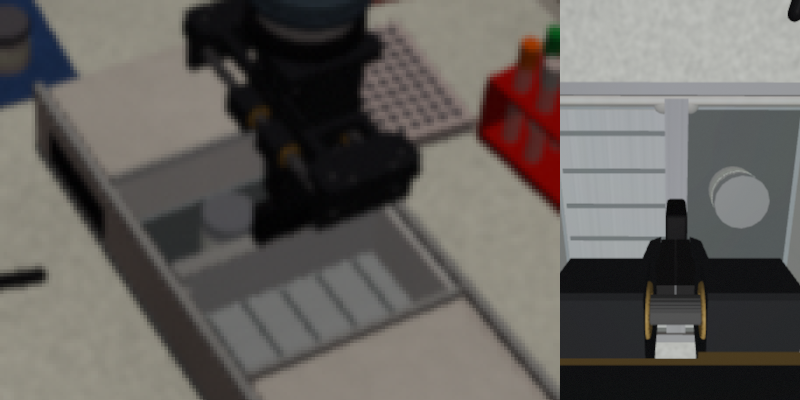

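The crops show the fingers shut at (676,250) with the tab's near end poking out in front. The gap is about 0, though a gripped tab should hold the jaws 12 mm apart. I'll check the geometry.

Run:
```python
from h import *
m,im,d=cap('wrist')
o=readout.get_obs();p=o['tcp_pos'];print(p,o['finger_gap'],'tcp pix',pix(m,p),'pinch',pix(m,p+[0,0,.019]),r.pinch_z)
for dx in(-.022,.022): print(dx,pix(m,[.59+dx,.0035,.101]),pix(m,[.59+dx,.0035,.067]))
for v in range(180,300,8): print(v,dep(m,317,v,d).round(3),im[v,317])
cv2.imwrite('pics/c2.png',cv2.resize(im[150:350,240:400,::-1],(480,600),interpolation=3))
```

```text
[0.59029587 0.0037777  0.07439767] 0.0035288582416134703 tcp pix [314.15811275 235.94535012] pinch [314.02553019 248.9000814 ] 0.0187
-0.022 [313.41041844 217.53688197] [313.75338938 199.87138083]
0.022 [313.52406277 288.531535  ] [313.82695227 260.45649606]
180 [0.554 0.006 0.068] [152 153 158]
188 [0.56  0.006 0.068] [152 154 159]
196 [0.565 0.006 0.069] [152 154 159]
204 [0.566 0.006 0.081] [7 7 7]
212 [0.566 0.005 0.097] [ 7  8 10]
220 [0.569 0.005 0.101] [32 30 33]
228 [0.574 0.005 0.1  ] [32 31 33]
236 [0.579 0.005 0.101] [30 30 31]
244 [0.58  0.005 0.108] [13 12 12]
252 [0.58  0.005 0.118] [15 14 14]
260 [0.583 0.005 0.121] [18 17 18]
268 [0.586 0.005 0.123] [14 15 15]
276 [0.58  0.005 0.14 ] [17 15 15]
284 [0.58  0.005 0.146] [15 13 15]
292 [0.584 0.005 0.146] [43 42 42]
```

View pics/c2.png

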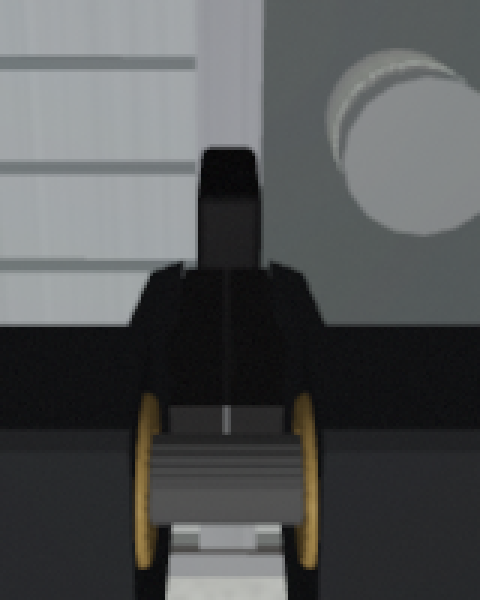

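The jaws seem to have squeezed through the tab's sides: depth still puts the tab at y=0.005 and x=0.566 or more. I'll reopen them, then close to just tab width and see whether it pushes.

servo_tool --commands '[0, 0.1, 0, 0, 0, 0, 0, 0.1, 0, 0, 0, 0, 0, 0.1, 0, 0, 0, 0, 0, 0.1, 0, 0, 0, 0]' --jaw 4

```text
time: 4.42
tcp_pos: [0.589, 0.0052, 0.073]
eef_rot: [-0.001, -3.14, -0.001]
ft_force: [0.6, -0.7, 0.5]
finger_gap: 0.438
grip_force: 0.0
```

servo_tool --commands '[0, 0, 0.4, 0, 0, 0, 0, 0, 0.4, 0, 0, 0, 0, 0, 0.4, 0, 0, 0, 0, 0, 0.4, 0, 0, 0]' --jaw 1.2

```text
time: 4.92
tcp_pos: [0.5896, 0.005, 0.0697]
eef_rot: [-0.001, -3.141, -0.0]
ft_force: [-1.0, 0.3, 0.1]
finger_gap: 0.136
grip_force: 0.2
```

servo_tool --commands '[0, -0.5, 0, 0, 0, 0, 0, -1, 0, 0, 0, 0, 0, -1.5, 0, 0, 0, 0, 0, -2, 0, 0, 0, 0, 0, -2, 0, 0, 0, 0]'

```text
time: 5.55
tcp_pos: [0.5897, -0.0159, 0.0698]
eef_rot: [0.002, 3.142, -0.001]
ft_force: [-0.3, -1.1, -0.3]
finger_gap: 0.135
grip_force: 0.3
```

```bash
cat > tab.py <<'E'
from h import *
def tab():
    o=readout.get_obs();m,im,d=cap('top')
    v,u=np.mgrid[0:400,0:640]
    K,R,t=np.array(m['camera_matrix']),np.array(m['R']),np.array(m['t'])
    m2,im2,d2=cap('wrist')
    K,R,t=np.array(m2['camera_matrix']),np.array(m2['R']),np.array(m2['t'])
    P=(np.stack([u,v,np.ones_like(u)],-1)@np.linalg.inv(K).T*d2[...,None]-t)@R
    q=(d2>0)&(P[...,2]>.09)&(P[...,2]<.104)&(P[...,0]>.56)&(P[...,0]<.577)&(abs(P[...,1])<.14)&(im2.max(-1)<70)
    print('tcp',o['tcp_pos'].round(4),'gap',round(o['finger_gap'],3),'grip',round(o['grip_force'],1),'F',o['ft_force'].round(1),'t',o['time'])
    print(q.sum(), P[q].min(0).round(4),P[q].max(0).round(4)) if q.any() else print('no tab')
    return im,im2
if __name__=='__main__': tab()
E
python3 tab.py
```

```text
tcp [ 0.5897 -0.0159  0.0698] gap 0.135 grip 0.3 F [-0.3 -1.1 -0.3] t 5.55
524 [ 0.5658 -0.0206  0.0901] [ 0.577  -0.0095  0.1029]
```

The shutter follows: the tab's y centre is now -0.015. Continue to the right stop.

servo_tool --commands '[0, -1, 0, 0, 0, 0, 0, -2.2, 0, 0, 0, 0, 0, -3.4, 0, 0, 0, 0, 0, -4.6, 0, 0, 0, 0, 0, -5.8, 0, 0, 0, 0, 0, -7, 0, 0, 0, 0, 0, -7.8, 0, 0, 0, 0, 0, -8.3, 0, 0, 0, 0, 0, -8.3, 0, 0, 0, 0]'

```text
time: 6.78
tcp_pos: [0.5897, -0.0986, 0.0697]
eef_rot: [0.001, 3.142, -0.0]
ft_force: [-0.5, -0.5, -0.8]
finger_gap: 0.138
grip_force: 0.3
```

servo_tool --commands '[0, 0, 0, 0, 0, 0, 0, 0, 0, 0, 0, 0, 0, 0, -2, 0, 0, 0, 0, 0, -6, 0, 0, 0, 0, 0, -10, 0, 0, 0, 0, 0, -10, 0, 0, 0]' --jaw 4

```text
time: 7.52
tcp_pos: [0.5926, -0.0991, 0.1755]
eef_rot: [0.0, 3.133, -0.005]
ft_force: [-0.6, 0.4, -0.7]
finger_gap: 0.459
grip_force: 0.0
```

```bash
cat > cyl.py <<'E'
from h import *
def pots(cam,z,lo,hi,rmin=.014,rmax=.026,verbose=1):
    # tops of cylinders: depth-height slice at cap top, within a world xy window
    m,im,d=cap(cam); v,u=np.mgrid[0:400,0:640]
    K,R,t=np.array(m['camera_matrix']),np.array(m['R']),np.array(m['t'])
    P=(np.stack([u,v,np.ones_like(u)],-1)@np.linalg.inv(K).T*d[...,None]-t)@R
    q=(d>0)&(abs(P[...,2]-z)<.006)&(P[...,0]>lo[0])&(P[...,0]<hi[0])&(P[...,1]>lo[1])&(P[...,1]<hi[1])
    out=[]
    for c in cv2.findContours(q.astype(np.uint8),0,2)[0]:
        if cv2.contourArea(c)<40: continue
        (a,b),rp=cv2.minEnclosingCircle(c); w=[ray(m,*p[0],z)[:2] for p in c]
        (x,y),rad=cv2.minEnclosingCircle(np.float32(w)); 
        print(cam,'px',round(a),round(b),'world',round(x,4),round(y,4),'r',round(rad,4),'z',P[...,2][q].mean().round(4)); out.append((x,y,rad))
    return m,im,out
E
python3 - <<'E'
from tab import *; from cyl import *
im,im2=tab()
pots('wrist',.05,(.515,.01),(.665,.095)); pots('top',.05,(.515,.01),(.665,.095))
cv2.imwrite('pics/w1.png',im2[...,::-1])
E
```

```text
tcp [ 0.5926 -0.0991  0.1755] gap 0.459 grip 0.0 F [-0.6  0.4 -0.7] t 7.525
180 [ 0.5655 -0.1027  0.0901] [ 0.5769 -0.093   0.1032]
wrist px 458 174 world 0.5735 0.0504 r 0.0214 z 0.0495
top px 301 179 world 0.5766 0.0495 r 0.0202 z 0.0496
```

View pics/w1.png

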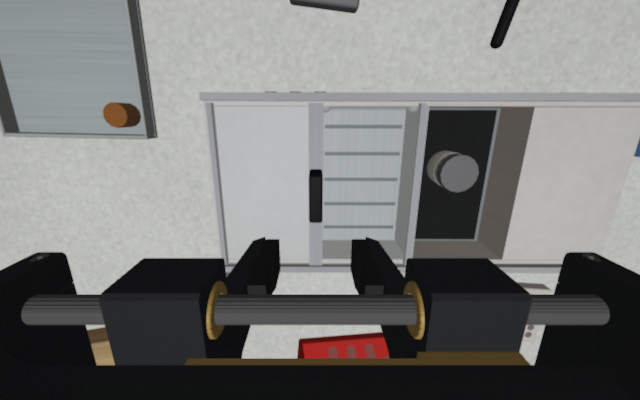

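The shutter is parked right, with the tab at (316,196). The finished pot is uncovered at (457,172), world (0.575, 0.050). I'll grip it closing along x, where there's more room.

servo_tool --commands '[1.45, 4, 0, 0, 0, 10, 1.45, 8, 0, 0, 0, 20, 1.45, 12, 0, 0, 0, 30, 1.45, 14.9, 0, 0, 0, 40, 1.45, 14.9, 0, 0, 0, 50, 1.45, 14.9, 0, 0, 0, 60, 1.45, 14.9, 0, 0, 0, 70, 1.45, 14.9, 0, 0, 0, 80, 1.45, 14.9, 0, 0, 0, 90, 1.45, 14.9, 0, 0, 0, 90, 1.45, 14.9, 0, 0, 0, 90, 1.45, 14.9, 0, 0, 0, 90]' --jaw 6

```text
time: 9.22
tcp_pos: [0.575, 0.0509, 0.1694]
eef_rot: [-2.22, -2.223, 0.001]
ft_force: [-0.1, 0.1, -0.5]
finger_gap: 0.68
grip_force: 0.0
```

Run:
```python
from cyl import *
from scipy.spatial.transform import Rotation as Ro
o=readout.get_obs();print(o['tcp_pos'],o['joints'].round(2));print(Ro.from_rotvec(o['eef_rot']).as_matrix().round(3))
pots('wrist',.05,(.515,.01),(.665,.095))
```

```text
[0.57504659 0.05085658 0.16942017] [-0.12  0.23  1.64  0.    1.27 -0.12]
[[-0.001  1.    -0.001]
 [ 1.     0.001  0.   ]
 [ 0.    -0.001 -1.   ]]
wrist px 316 188 world 0.5753 0.0531 r 0.0202 z 0.0499
```

servo_tool --commands '[0.1, 0, 5, 0, 0, 0, 0.1, 0, 9, 0, 0, 0, 0.1, 0, 12, 0, 0, 0, 0.1, 0, 13.6, 0, 0, 0, 0.1, 0, 14.4, 0, 0, 0, 0.1, 0, 14.4, 0, 0, 0, 0.1, 0, 14.4, 0, 0, 0]' --jaw 6

```text
time: 10.15
tcp_pos: [0.5763, 0.0517, 0.027]
eef_rot: [2.221, 2.22, 0.002]
ft_force: [-0.6, 0.8, 0.2]
finger_gap: 0.68
grip_force: 0.0
```

servo_tool --commands '[0, 0, 0, 0, 0, 0, 0, 0, 0, 0, 0, 0, 0, 0, 0, 0, 0, 0, 0, 0, 0, 0, 0, 0, 0, 0, 0, 0, 0, 0]' --jaw 0

```text
time: 10.78
tcp_pos: [0.5752, 0.0518, 0.0257]
eef_rot: [-2.222, -2.221, 0.0]
ft_force: [-0.2, -0.6, 0.7]
finger_gap: 0.137
grip_force: 0.0
```

Run:
```python
from h import *
m,im,d=cap('wrist'); m2,im2,d2=cap('side');u,v=pix(m2,[.575,.05,.05]).astype(int)
cv2.imwrite('pics/c3.png',np.hstack([im[:,160:480,::-1],cv2.resize(im2[v-50:v+50,u-60:u+60,::-1],(480,400),interpolation=3)]))
print(pix(m,readout.get_obs()['tcp_pos']))
```

```text
[316.24490589 235.43608761]
```

View pics/c3.png

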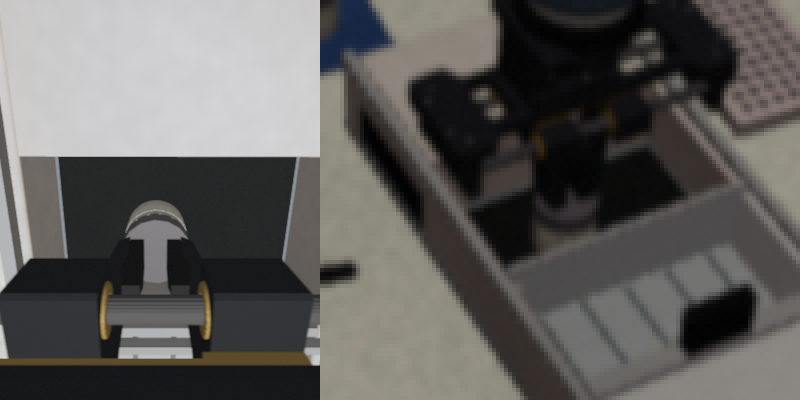

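The crops show the fingers drawn inside the pot's outline at (155,245), with no grip force. I'll reopen, then close gently in steps and watch the readings.

servo_tool --commands '[0, 0, 0, 0, 0, 0, 0, 0, 0, 0, 0, 0, 0, 0, 0, 0, 0, 0, 0, 0, 0, 0, 0, 0, 0, 0, 0, 0, 0, 0]' --jaw 6

```text
time: 11.5
tcp_pos: [0.5752, 0.0518, 0.0257]
eef_rot: [2.222, 2.221, 0.0]
ft_force: [-0.4, 0.6, -0.3]
finger_gap: 0.595
grip_force: 0.0
```

servo_tool --commands '[0, 0, 0, 0, 0, 0, 0, 0, 0, 0, 0, 0, 0, 0, 0, 0, 0, 0, 0, 0, 0, 0, 0, 0, 0, 0, 0, 0, 0, 0]' --jaw 3.9

```text
time: 12.12
tcp_pos: [0.5752, 0.0518, 0.0257]
eef_rot: [-2.222, -2.221, 0.0]
ft_force: [0.4, -0.2, -1.3]
finger_gap: 0.441
grip_force: 0.0
```

```bash
ls
python3 - <<'E'
from h import *
o=readout.get_obs()
for k in o: print(k,o[k])
print([a for a in dir(r) if a[0]!='_'],[a for a in dir(readout) if a[0]!='_'])
E
```

```text
cyl.py
h.py
pics
tab.py
top0.npz
time 12.125
joints [-1.15538069e-01  4.19008041e-01  1.72150475e+00  1.34054719e-05
  1.00112852e+00 -1.15024809e-01]
joint_vel [-0.00044656  0.00024855 -0.00083155  0.00100877 -0.00022707 -0.00012466]
joint_torque [ 7.25055197e-04 -4.80976081e+01 -2.73651838e+01  6.27129804e-02
  2.43133848e-02 -8.40032897e-06]
tcp_pos [0.57519688 0.05184006 0.02570515]
eef_rot [-2.22198758e+00 -2.22083136e+00  3.35686555e-05]
ft_force [ 0.3542691  -0.17629823 -1.25579024]
ft_torque [-0.06641981  0.06673283 -0.02252487]
grip_force 0.0
finger_gap 0.44103723397122924
['PlanningError', 'hand_in', 'pinch_z'] ['get_obs']
```

servo_tool --commands '[0, 0, 0, 0, 0, 0, 0, 0, 0, 0, 0, 0, 0, 0, 0, 0, 0, 0, 0, 0, -0.3, 0, 0, 0, 0, 0, -0.6, 0, 0, 0, 0, 0, -1, 0, 0, 0, 0, 0, -1, 0, 0, 0]' --jaw 3.7

```text
time: 13.0
tcp_pos: [0.5756, 0.0518, 0.0363]
eef_rot: [2.221, 2.22, 0.001]
ft_force: [0.3, 0.1, 0.2]
finger_gap: 0.425
grip_force: 0.0
```

Run:
```python
from cyl import *
m,im,o=pots('top',.05,(.515,.01),(.665,.095)); pots('top',.06,(.515,.01),(.665,.095));
m,im,d=cap('wrist')
for v in range(196,300,6): print(v,dep(m,316,v,d).round(3),im[v,316], '|', dep(m,290,v,d).round(3),dep(m,342,v,d).round(3))
m2,im2,d2=cap('side');u,v=pix(m2,[.575,.05,.05]).astype(int)
cv2.imwrite('pics/c4.png',np.hstack([im[:,160:480,::-1],cv2.resize(im2[v-50:v+50,u-60:u+60,::-1],(480,400),interpolation=3)]))
```

```text
196 [0.575 0.072 0.012] [86 82 80] | [0.556 0.071 0.009] [0.594 0.071 0.01 ]
202 [0.575 0.072 0.027] [119 119 108] | [0.556 0.067 0.01 ] [0.594 0.067 0.011]
208 [0.575 0.072 0.041] [84 81 80] | [0.556 0.062 0.01 ] [0.594 0.062 0.01 ]
214 [0.575 0.072 0.05 ] [114 112 114] | [0.556 0.058 0.01 ] [0.594 0.058 0.01 ]
220 [0.575 0.068 0.051] [134 132 134] | [0.558 0.062 0.035] [0.592 0.063 0.036]
226 [0.575 0.064 0.05 ] [133 132 133] | [0.56  0.063 0.049] [0.591 0.064 0.049]
232 [0.575 0.06  0.05 ] [133 131 133] | [0.56 0.06 0.05] [0.59  0.061 0.051]
238 [0.575 0.056 0.05 ] [132 130 132] | [0.56  0.056 0.05 ] [0.591 0.057 0.051]
244 [0.575 0.052 0.05 ] [130 129 131] | [0.559 0.052 0.05 ] [0.591 0.052 0.05 ]
250 [0.575 0.048 0.049] [131 129 131] | [0.559 0.049 0.05 ] [0.591 0.048 0.05 ]
256 [0.575 0.044 0.049] [130 128 131] | [0.559 0.045 0.051] [0.591 0.044 0.05 ]
262 [0.575 0.041 0.051] [130 128 130] | [0.555 0.019 0.01 ] [0.595 0.018 0.01 ]
268 [0.575 0.036 0.051] [128 126 129] | [0.555 0.013 0.01 ] [0.595 0.013 0.01 ]
274 [0.575 0.01  0.013] [102  99  97] | [0.555 0.009 0.012] [0.595 0.009 0.011]
280 [0.575 0.009 0.021] [95 93 90] | [0.556 0.008 0.019] [0.595 0.009 0.02 ]
286 [0.575 0.01  0.029] [98 95 93] | [0.557 0.009 0.028] [0.594 0.009 0.028]
292 [0.575 0.009 0.035] [97 94 91] | [0.557 0.009 0.035] [0.593 0.009 0.036]
298 [0.575 0.08  0.142] [68 68 68] | [0.568 0.079 0.142] [0.582 0.079 0.141]
```

View pics/c4.png

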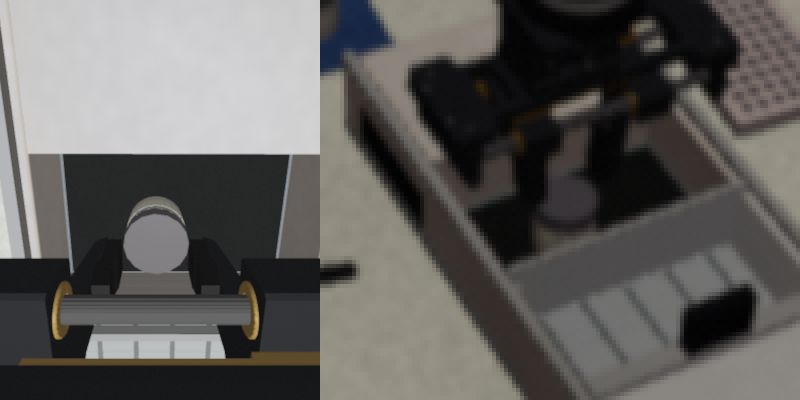

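The pot stayed on the liner (cap top still at z=0.050) and the fingers never loaded it. I'll try lower, with the fingertips just above the liner.

servo_tool --commands '[0, 0, 0, 0, 0, 0, 0, 0, 0, 0, 0, 0, 0, 0, 0, 0, 0, 0, 0, 0, 0.6, 0, 0, 0, 0, 0, 1.2, 0, 0, 0, 0, 0, 1.9, 0, 0, 0, 0, 0, 1.9, 0, 0, 0]' --jaw 6

```text
time: 14.08
tcp_pos: [0.5744, 0.0519, 0.0157]
eef_rot: [-2.221, -2.22, 0.002]
ft_force: [0.8, -0.3, -0.3]
finger_gap: 0.683
grip_force: 0.0
```

servo_tool --commands '[0, 0, 0, 0, 0, 0, 0, 0, 0, 0, 0, 0, 0, 0, 0, 0, 0, 0, 0, 0, 0, 0, 0, 0]' --jaw 3

```text
time: 14.58
tcp_pos: [0.5755, 0.0518, 0.017]
eef_rot: [2.222, 2.221, 0.001]
ft_force: [0.5, -0.6, 1.6]
finger_gap: 0.437
grip_force: 30.0
```

servo_tool --commands '[0, 0, 0, 0, 0, 0, 0, 0, 0, 0, 0, 0]'

```text
time: 14.82
tcp_pos: [0.5755, 0.0518, 0.017]
eef_rot: [2.222, 2.221, 0.001]
ft_force: [0.7, -0.6, 2.7]
finger_gap: 0.435
grip_force: 30.0
```

At this height the pads bite: 30 N at 38.5 mm. Lift and carry it to the tray.

servo_tool --commands '[0, 0, -1, 0, 0, 0, 0, 0, -3, 0, 0, 0, 0, 0, -6, 0, 0, 0, 0, 0, -9, 0, 0, 0, 0, 0, -12, 0, 0, 0, 0, 0, -13, 0, 0, 0, 0, 0, -13, 0, 0, 0]'

```text
time: 15.7
tcp_pos: [0.5756, 0.0518, 0.1477]
eef_rot: [2.221, 2.22, 0.002]
ft_force: [1.3, 0.3, -1.0]
finger_gap: 0.441
grip_force: 30.0
```

servo_tool --commands '[-4, -2, 0, 0, 0, 0, -8, -4, 0, 0, 0, 0, -12, -6, 0, 0, 0, 0, -16, -8, 0, 0, 0, 0, -20, -10, 0, 0, 0, 0, -24, -12, 0, 0, 0, 0, -28, -13, 0, 0, 0, 0, -32, -13, 0, 0, 0, 0, -36, -13, 0, 0, 0, 0, -40, -13, 0, 0, 0, 0, -43.7, -13, 0, 0, 0, 0, -43.7, -13, 0, 0, 0, 0, -43.7, -13, 0, 0, 0, 0, -43.7, -13, 0, 0, 0, 0]'

```text
time: 17.45
tcp_pos: [0.4449, -0.3836, 0.1461]
eef_rot: [-2.22, -2.221, -0.001]
ft_force: [-0.9, 0.8, -0.5]
finger_gap: 0.434
grip_force: 30.0
```

Run:
```python
from cyl import *
m,im,d=cap('wrist')
cv2.imwrite('pics/w2.png',im[...,::-1])
print(dep(m,316,235,d),dep(m,316,215,d))
# tray rim extents + stub from the wrist depth
v,u=np.mgrid[0:400,0:640]
K,R,t=np.array(m['camera_matrix']),np.array(m['R']),np.array(m['t'])
P=(np.stack([u,v,np.ones_like(u)],-1)@np.linalg.inv(K).T*d[...,None]-t)@R
q=(d>0)&(abs(P[...,2]-.022)<.003)&(P[...,1]<-.26)&(P[...,1]>-.47); print(P[q].min(0),P[q].max(0))
print(readout.get_obs()['tcp_pos'],readout.get_obs()['grip_force'])
```

```text
[ 0.44468267 -0.36926256  0.17892576] [ 0.44470062 -0.36379322  0.16263898]
[ 0.12416094 -0.44327549  0.01900332] [ 0.54210878 -0.26000215  0.02482073]
[ 0.44508263 -0.38383638  0.14641234] 29.999921321868896
```

View pics/w2.png

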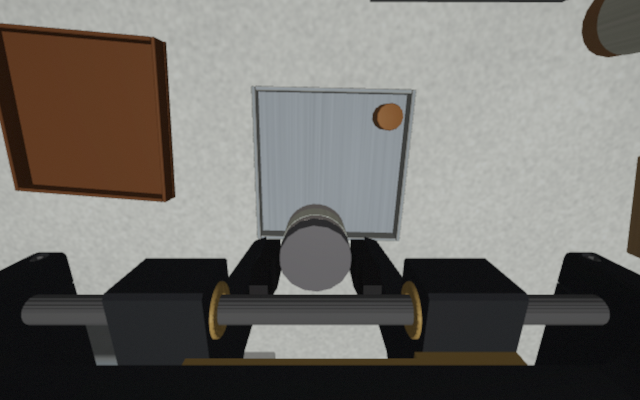

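The pot is held over the steel tray, upright at (316,250), with the stub at (388,116) well clear. Lower and release.

servo_tool --commands '[0, 0, 4, 0, 0, 0, 0, 0, 8, 0, 0, 0, 0, 0, 11, 0, 0, 0, 0, 0, 12.5, 0, 0, 0, 0, 0, 13.2, 0, 0, 0, 0, 0, 13.4, 0, 0, 0, 0, 0, 13.5, 0, 0, 0, 0, 0, 13.5, 0, 0, 0, 0, 0, 13.5, 0, 0, 0]'

```text
time: 18.62
tcp_pos: [0.4452, -0.3854, 0.0123]
eef_rot: [2.221, 2.22, -0.0]
ft_force: [-0.5, 0.3, -0.2]
finger_gap: 0.438
grip_force: 30.0
```

servo_tool --commands '[0, 0, 0, 0, 0, 0, 0, 0, 0, 0, 0, 0, 0, 0, 0, 0, 0, 0, 0, 0, -2, 0, 0, 0, 0, 0, -6, 0, 0, 0, 0, 0, -10, 0, 0, 0, 0, 0, -14, 0, 0, 0, 0, 0, -14, 0, 0, 0]' --jaw 5.2

```text
time: 19.62
tcp_pos: [0.447, -0.3875, 0.1574]
eef_rot: [2.215, 2.215, -0.002]
ft_force: [-0.0, -0.7, -0.0]
finger_gap: 0.59
grip_force: 0.0
```

Run:
```python
from cyl import *
pots('wrist',.044,(.39,-.44),(.535,-.29));pots('top',.044,(.39,-.44),(.535,-.29));
from tab import tab
print(readout.get_obs()['joints'])
```

```text
wrist px 313 187 world 0.4448 -0.3841 r 0.0202 z 0.0439
top px 465 230 world 0.4463 -0.3868 r 0.0206 z 0.0439
[-9.14813604e-01  2.67203686e-01  1.62732433e+00 -3.01248358e-05
  1.24537211e+00 -9.14394470e-01]
```

servo_tool --commands '[3, 1.5, 0, 0, 0, -10, 6, 3, 0, 0, 0, -20, 9, 4.5, 0, 0, 0, -30, 12, 6, 0, 0, 0, -40, 15, 7.5, 0, 0, 0, -50, 18, 9, 0, 0, 0, -60, 21, 10.5, 0, 0, 0, -70, 24, 12, 0, 0, 0, -80, 27, 13.5, 0, 0, 0, -90, 28.7, 14.4, 0, 0, 0, -90, 28.7, 14.4, 0, 0, 0, -90, 28.7, 14.4, 0, 0, 0, -90, 28.7, 14.4, 0, 0, 0, -90]' --jaw 4

```text
time: 21.35
tcp_pos: [0.5887, -0.0993, 0.1516]
eef_rot: [-0.004, -3.141, 0.0]
ft_force: [0.1, 0.5, 0.5]
finger_gap: 0.457
grip_force: 0.0
```

```bash
python3 tab.py; python3 -c "
from h import *
from scipy.spatial.transform import Rotation as Ro
print(Ro.from_rotvec(readout.get_obs()['eef_rot']).as_matrix().round(3))"
```

```text
tcp [ 0.5887 -0.0993  0.1516] gap 0.457 grip 0.0 F [0.1 0.5 0.5] t 21.35
223 [ 0.5656 -0.1035  0.0902] [ 0.577  -0.0929  0.1028]
[[-1.     0.002 -0.   ]
 [ 0.002  1.    -0.   ]
 [ 0.    -0.    -1.   ]]
```

servo_tool --commands '[0, 0.1, 3, 0, 0, 0, 0, 0.1, 6, 0, 0, 0, 0, 0.1, 7.6, 0, 0, 0, 0, 0.1, 8.1, 0, 0, 0, 0, 0.1, 8.1, 0, 0, 0, 0, 0.1, 8.1, 0, 0, 0]' --jaw 4

```text
time: 22.2
tcp_pos: [0.5901, -0.0975, 0.072]
eef_rot: [0.001, 3.14, -0.001]
ft_force: [-0.1, -0.3, 0.6]
finger_gap: 0.457
grip_force: 0.0
```

servo_tool --commands '[0, 0, 0, 0, 0, 0, 0, 0, 0, 0, 0, 0, 0, 0, 0, 0, 0, 0, 0, 0, 0, 0, 0, 0]' --jaw 1.2

```text
time: 22.7
tcp_pos: [0.5893, -0.0973, 0.0708]
eef_rot: [0.001, 3.141, -0.0]
ft_force: [-0.8, 0.1, 0.5]
finger_gap: 0.134
grip_force: 0.3
```

servo_tool --commands '[0, 0.6, 0, 0, 0, 0, 0, 1.5, 0, 0, 0, 0, 0, 2.8, 0, 0, 0, 0, 0, 4.1, 0, 0, 0, 0, 0, 5.4, 0, 0, 0, 0, 0, 6.7, 0, 0, 0, 0, 0, 8, 0, 0, 0, 0, 0, 9.3, 0, 0, 0, 0, 0, 10.6, 0, 0, 0, 0, 0, 11.9, 0, 0, 0, 0, 0, 13.2, 0, 0, 0, 0, 0, 14.5, 0, 0, 0, 0, 0, 15.8, 0, 0, 0, 0, 0, 17.1, 0, 0, 0, 0, 0, 18.4, 0, 0, 0, 0, 0, 19.4, 0, 0, 0, 0, 0, 20, 0, 0, 0, 0, 0, 20.5, 0, 0, 0, 0, 0, 20.5, 0, 0, 0, 0, 0, 20.5, 0, 0, 0, 0]'

```text
time: 25.2
tcp_pos: [0.5891, 0.1078, 0.0707]
eef_rot: [-0.001, -3.141, -0.0]
ft_force: [0.2, 1.0, 1.0]
finger_gap: 0.133
grip_force: 0.3
```

servo_tool --commands '[0, 0, 0, 0, 0, 0, 0, 0, 0, 0, 0, 0, 0, 0, -2, 0, 0, 0, 0, 0, -6, 0, 0, 0, 0, 0, -10, 0, 0, 0, 0, 0, -10, 0, 0, 0]' --jaw 4

```text
time: 25.95
tcp_pos: [0.5923, 0.1078, 0.1765]
eef_rot: [0.001, 3.132, -0.0]
ft_force: [-0.8, 0.7, 0.4]
finger_gap: 0.454
grip_force: 0.0
```

Run:
```python
from tab import *; from cyl import *
tab()
pots('top',.042,(.36,.24),(.6,.5),)
m,im,d=cap('top','top1.png')
cv2.imwrite('pics/c5.png',cv2.resize(im[120:280,140:500,::-1],(800,356),interpolation=3))
```

```text
tcp [0.5923 0.1078 0.1765] gap 0.454 grip 0.0 F [-0.8  0.7  0.4] t 25.95
184 [0.5659 0.1029 0.091 ] [0.577  0.1137 0.1028]
```

View pics/c5.png

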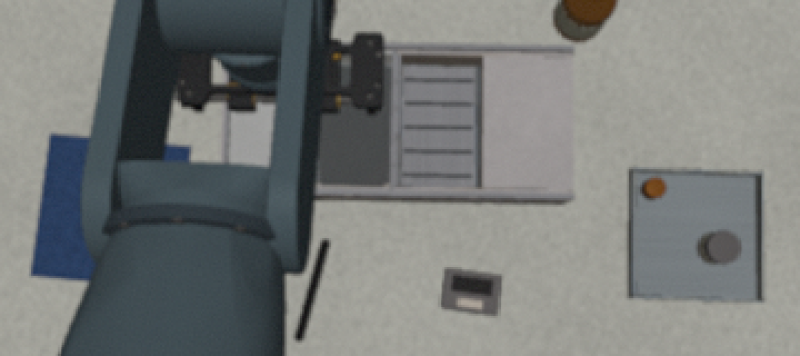

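The shutter clicked at the left stop (tab y=0.108). The plate bay is open at (440,120) in the crop, and the pot stands in the tray at (720,246). Now over to the mat.

servo_tool --commands '[2, 5, 0, 0, 0, 0, 4, 10, 0, 0, 0, 0, 6, 15, 0, 0, 0, 0, 6.9, 20, 0, 0, 0, 0, 6.9, 20.7, 0, 0, 0, 0, 6.9, 20.7, 0, 0, 0, 0, 6.9, 20.7, 0, 0, 0, 0]' --jaw 6

```text
time: 27.02
tcp_pos: [0.5206, 0.3134, 0.1701]
eef_rot: [-0.003, -3.141, 0.001]
ft_force: [0.2, 0.2, -0.5]
finger_gap: 0.682
grip_force: 0.0
```

Run:
```python
from cyl import *
print(readout.get_obs()['tcp_pos'])
m,im,o=pots('wrist',.042,(.34,.22),(.6,.5))
cv2.imwrite('pics/w3.png',im[...,::-1])
```

```text
[0.52055174 0.31342558 0.17009067]
wrist px 321 186 world 0.5179 0.32 r 0.0202 z 0.0417
wrist px 287 78 world 0.4107 0.2865 r 0.02 z 0.0417
wrist px 300 0 world 0.3456 0.3009 r 0.015 z 0.0417
```

View pics/w3.png

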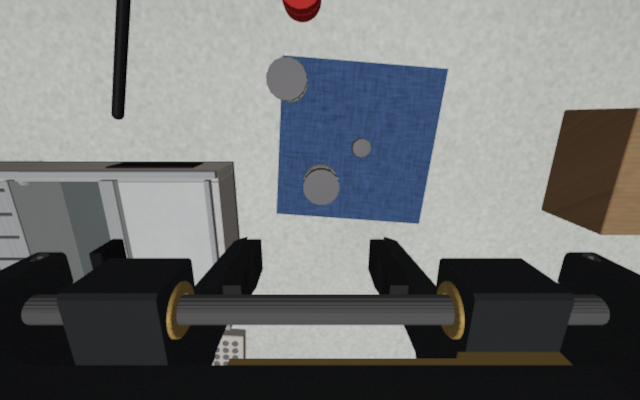

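Pot A is at (321,186), world (0.518, 0.319). Pot B has been knocked to (287,78), world (0.411, 0.287). The red one at (302,5) is ignored. Grasp A.

servo_tool --commands '[0.2, 0.5, 5, 0, 0, 0, 0.2, 0.5, 10, 0, 0, 0, 0.2, 0.5, 13.5, 0, 0, 0, 0.2, 0.5, 15.2, 0, 0, 0, 0.2, 0.5, 16, 0, 0, 0, 0.2, 0.5, 16, 0, 0, 0, 0.2, 0.5, 16, 0, 0, 0]' --jaw 6

```text
time: 27.95
tcp_pos: [0.5196, 0.3202, 0.0123]
eef_rot: [0.001, 3.139, 0.001]
ft_force: [1.4, 0.5, 0.1]
finger_gap: 0.681
grip_force: 0.0
```

servo_tool --commands '[0, 0, 0, 0, 0, 0, 0, 0, 0, 0, 0, 0, 0, 0, 0, 0, 0, 0, 0, 0, 0, 0, 0, 0]' --jaw 3

```text
time: 28.45
tcp_pos: [0.5187, 0.3201, 0.0113]
eef_rot: [0.001, 3.141, 0.0]
ft_force: [-0.5, -0.5, 4.2]
finger_gap: 0.434
grip_force: 30.0
```

servo_tool --commands '[0, 0, -1, 0, 0, 0, 0, 0, -4, 0, 0, 0, 0, 0, -8, 0, 0, 0, 0, 0, -12, 0, 0, 0, 0, 0, -13, 0, 0, 0, 0, 0, -13, 0, 0, 0]'

```text
time: 29.2
tcp_pos: [0.5184, 0.3199, 0.1408]
eef_rot: [0.001, 3.141, 0.0]
ft_force: [0.7, -0.1, -0.4]
finger_gap: 0.433
grip_force: 30.0
```

servo_tool --commands '[-1.3, -4, 0, 0, 0, 0, -2.6, -8, 0, 0, 0, 0, -3.9, -12, 0, 0, 0, 0, -5.2, -16, 0, 0, 0, 0, -6.5, -20, 0, 0, 0, 0, -7.8, -24, 0, 0, 0, 0, -9.1, -28, 0, 0, 0, 0, -10.4, -32, 0, 0, 0, 0, -10.6, -36, 0, 0, 0, 0, -10.6, -36.6, 0, 0, 0, 0, -10.6, -36.6, 0, 0, 0, 0, -10.6, -36.6, 0, 0, 0, 0, -10.6, -36.6, 0, 0, 0, 0]'

```text
time: 30.82
tcp_pos: [0.624, -0.0449, 0.1406]
eef_rot: [0.002, -3.141, -0.0]
ft_force: [-0.2, 0.5, -0.6]
finger_gap: 0.432
grip_force: 30.0
```

Run:
```python
from cyl import *
o=readout.get_obs();print(o['tcp_pos'],o['grip_force'])
m,im,d=cap('wrist','w4.png')
# bay walls: scan y at given x for rim height
v,u=np.mgrid[0:400,0:640]
K,R,t=np.array(m['camera_matrix']),np.array(m['R']),np.array(m['t'])
P=(np.stack([u,v,np.ones_like(u)],-1)@np.linalg.inv(K).T*d[...,None]-t)@R
q=(d>0)&(abs(P[...,2]-.014)<.004)&(abs(P[...,0]-.55)<.02)&(abs(P[...,1])<.15)
print('plate y',np.percentile(P[q][:,1],[1,99]))
q=(d>0)&(abs(P[...,2]-.014)<.004)&(abs(P[...,1]+.05)<.03)&(abs(P[...,0]-.59)<.12)
print('plate x',np.percentile(P[q][:,0],[1,99]))
```

```text
[ 0.62402393 -0.04485845  0.14056552] 29.999887347221375
plate y [-0.09564251  0.00322636]
plate x [0.51054696 0.65320618]
```

servo_tool --commands '[0, -0.2, 3, 0, 0, 0, 0, -0.2, 6, 0, 0, 0, 0, -0.2, 8.5, 0, 0, 0, 0, -0.2, 10, 0, 0, 0, 0, -0.2, 11, 0, 0, 0, 0, -0.2, 11.5, 0, 0, 0, 0, -0.2, 11.7, 0, 0, 0, 0, -0.2, 11.7, 0, 0, 0, 0, -0.2, 11.7, 0, 0, 0]'

```text
time: 32.0
tcp_pos: [0.6246, -0.0483, 0.0243]
eef_rot: [0.001, 3.141, -0.0]
ft_force: [-1.5, -0.3, -0.3]
finger_gap: 0.43
grip_force: 30.0
```

servo_tool --commands '[0, 0, 0, 0, 0, 0, 0, 0, 0, 0, 0, 0, 0, 0, 0, 0, 0, 0, 0, 0, -2, 0, 0, 0, 0, 0, -6, 0, 0, 0, 0, 0, -10, 0, 0, 0, 0, 0, -14, 0, 0, 0, 0, 0, -14, 0, 0, 0]' --jaw 4.8

```text
time: 33.0
tcp_pos: [0.6272, -0.0489, 0.1698]
eef_rot: [0.001, 3.132, -0.004]
ft_force: [0.3, 2.0, 0.0]
finger_gap: 0.546
grip_force: 0.0
```

Run:
```python
from cyl import *
print(readout.get_obs()['tcp_pos'])
pots('wrist',.054,(.515,-.09),(.665,-.01));pots('top',.054,(.515,-.09),(.665,-.01))
```

```text
[ 0.62716736 -0.0489028   0.16978894]
wrist px 316 187 world 0.6238 -0.0471 r 0.0201 z 0.0538
top px 339 161 world 0.6271 -0.05 r 0.02 z 0.0536
```

Pot A stands on the plate (cap top at z=0.054). Now pot B.

servo_tool --commands '[2.6, 4, 0, 0, 0, 0, 5.2, 8, 0, 0, 0, 0, 7.8, 12, 0, 0, 0, 0, 10.4, 16, 0, 0, 0, 0, 13, 20, 0, 0, 0, 0, 15.6, 24, 0, 0, 0, 0, 18.2, 28, 0, 0, 0, 0, 20.8, 32, 0, 0, 0, 0, 21.3, 33.3, 0, 0, 0, 0, 21.3, 33.3, 0, 0, 0, 0, 21.3, 33.3, 0, 0, 0, 0, 21.3, 33.3, 0, 0, 0, 0]' --jaw 6

```text
time: 34.6
tcp_pos: [0.412, 0.2839, 0.1635]
eef_rot: [-0.004, -3.141, 0.001]
ft_force: [0.2, 0.1, -1.3]
finger_gap: 0.681
grip_force: 0.0
```

Run:
```python
from cyl import *
print(readout.get_obs()['tcp_pos'])
m,im,o=pots('wrist',.042,(.3,.2),(.6,.5))
for x,y,rr in o:
    u,v=pix(m,[x,y,.042]); print(im[int(v),int(u)] if 0<=v<400 else '')
```

```text
[0.4120331  0.28387571 0.1635497 ]
wrist px 317 187 world 0.4095 0.2864 r 0.0201 z 0.0409
wrist px 332 109 world 0.3312 0.3008 r 0.0197 z 0.0409
[107 105 107]
[168  48  46]
```

servo_tool --commands '[0.2, 0.1, 5, 0, 0, 0, 0.2, 0.1, 10, 0, 0, 0, 0.2, 0.1, 13, 0, 0, 0, 0.2, 0.1, 14.6, 0, 0, 0, 0.2, 0.1, 15.3, 0, 0, 0, 0.2, 0.1, 15.3, 0, 0, 0, 0.2, 0.1, 15.3, 0, 0, 0]' --jaw 6

```text
time: 35.52
tcp_pos: [0.4104, 0.2863, 0.0119]
eef_rot: [0.001, 3.14, 0.001]
ft_force: [0.5, 0.4, 0.2]
finger_gap: 0.68
grip_force: 0.0
```

servo_tool --commands '[0, 0, 0, 0, 0, 0, 0, 0, 0, 0, 0, 0, 0, 0, 0, 0, 0, 0, 0, 0, 0, 0, 0, 0]' --jaw 3

```text
time: 36.02
tcp_pos: [0.4096, 0.2861, 0.0112]
eef_rot: [0.001, 3.141, 0.0]
ft_force: [-0.3, -0.1, 4.7]
finger_gap: 0.43
grip_force: 30.0
```

servo_tool --commands '[0, 0, -1, 0, 0, 0, 0, 0, -4, 0, 0, 0, 0, 0, -8, 0, 0, 0, 0, 0, -12, 0, 0, 0, 0, 0, -13, 0, 0, 0, 0, 0, -13, 0, 0, 0]'

```text
time: 36.78
tcp_pos: [0.4093, 0.2859, 0.1407]
eef_rot: [0.001, 3.141, 0.0]
ft_force: [-0.4, -0.3, -0.7]
finger_gap: 0.433
grip_force: 30.0
```

servo_tool --commands '[-2, -4, 0, 0, 0, 0, -4, -8, 0, 0, 0, 0, -6, -12, 0, 0, 0, 0, -8, -16, 0, 0, 0, 0, -10, -20, 0, 0, 0, 0, -12, -24, 0, 0, 0, 0, -14, -28, 0, 0, 0, 0, -14.6, -32, 0, 0, 0, 0, -14.6, -33.3, 0, 0, 0, 0, -14.6, -33.3, 0, 0, 0, 0, -14.6, -33.3, 0, 0, 0, 0, -14.6, -33.3, 0, 0, 0, 0]'

```text
time: 38.28
tcp_pos: [0.5549, -0.0459, 0.1406]
eef_rot: [0.002, -3.141, -0.0]
ft_force: [0.1, -0.2, -0.1]
finger_gap: 0.433
grip_force: 30.0
```

servo_tool --commands '[0, 0, 3, 0, 0, 0, 0, 0, 6, 0, 0, 0, 0, 0, 8.5, 0, 0, 0, 0, 0, 10, 0, 0, 0, 0, 0, 11, 0, 0, 0, 0, 0, 11.5, 0, 0, 0, 0, 0, 11.7, 0, 0, 0, 0, 0, 11.7, 0, 0, 0, 0, 0, 11.7, 0, 0, 0]'

```text
time: 39.4
tcp_pos: [0.5556, -0.0473, 0.0242]
eef_rot: [0.001, 3.141, -0.0]
ft_force: [-0.1, -0.3, -0.6]
finger_gap: 0.435
grip_force: 30.0
```

servo_tool --commands '[0, 0, 0, 0, 0, 0, 0, 0, 0, 0, 0, 0, 0, 0, 0, 0, 0, 0, 0, 0, -2, 0, 0, 0, 0, 0, -6, 0, 0, 0, 0, 0, -10, 0, 0, 0, 0, 0, -14, 0, 0, 0, 0, 0, -14, 0, 0, 0]' --jaw 4.8

```text
time: 40.4
tcp_pos: [0.5577, -0.0479, 0.1677]
eef_rot: [0.001, 3.134, -0.003]
ft_force: [0.4, -0.3, 0.2]
finger_gap: 0.545
grip_force: 0.0
```

Run:
```python
from cyl import *
print(readout.get_obs()['tcp_pos'])
pots('wrist',.054,(.515,-.09),(.665,-.01));pots('top',.054,(.515,-.09),(.665,-.01))
pots('top',.042,(.3,.2),(.6,.5))
```

```text
[ 0.55768158 -0.04785642  0.16767953]
wrist px 315 248 world 0.6227 -0.0471 r 0.021 z 0.0537
wrist px 316 189 world 0.5553 -0.0462 r 0.0202 z 0.0537
top px 338 186 world 0.5581 -0.0494 r 0.0194 z 0.0536
top px 205 269 world 0.3343 0.2962 r 0.0199 z 0.0393
```

Both stand on the plate, and only the red pot is left on that side. Close the shutter.

servo_tool --commands '[-1.5, 4, 0, 0, 0, 0, -3.3, 8, 0, 0, 0, 0, -3.3, 12, 0, 0, 0, 0, -3.3, 15.5, 0, 0, 0, 0, -3.3, 15.5, 0, 0, 0, 0, -3.3, 15.5, 0, 0, 0, 0, -3.3, 15.5, 0, 0, 0, 0]' --jaw 4

```text
time: 41.42
tcp_pos: [0.588, 0.1067, 0.1632]
eef_rot: [-0.003, -3.141, 0.0]
ft_force: [0.4, 0.4, 0.6]
finger_gap: 0.456
grip_force: 0.0
```

```bash
python3 tab.py
```

```text
tcp [0.588  0.1067 0.1632] gap 0.456 grip 0.0 F [0.4 0.4 0.6] t 41.425
192 [0.566  0.1028 0.0901] [0.5769 0.1133 0.1032]
```

Then slide to the middle stop: tab y from 0.107 back to about 0.005.

servo_tool --commands '[0, 0.1, 4, 0, 0, 0, 0, 0.1, 7, 0, 0, 0, 0, 0.1, 8.8, 0, 0, 0, 0, 0.1, 9.3, 0, 0, 0, 0, 0.1, 9.3, 0, 0, 0, 0, 0.1, 9.3, 0, 0, 0]' --jaw 4

```text
time: 42.28
tcp_pos: [0.5893, 0.1088, 0.0721]
eef_rot: [0.001, 3.139, -0.0]
ft_force: [-1.2, -0.1, -0.3]
finger_gap: 0.451
grip_force: 0.0
```

servo_tool --commands '[0, 0, 0, 0, 0, 0, 0, 0, 0, 0, 0, 0, 0, 0, 0, 0, 0, 0, 0, 0, 0, 0, 0, 0]' --jaw 1.2

```text
time: 42.78
tcp_pos: [0.5883, 0.1088, 0.0708]
eef_rot: [0.001, 3.141, -0.0]
ft_force: [0.8, -0.6, -0.0]
finger_gap: 0.136
grip_force: 0.3
```

servo_tool --commands '[0, -0.6, 0, 0, 0, 0, 0, -1.5, 0, 0, 0, 0, 0, -2.7, 0, 0, 0, 0, 0, -3.9, 0, 0, 0, 0, 0, -5.1, 0, 0, 0, 0, 0, -6.3, 0, 0, 0, 0, 0, -7.5, 0, 0, 0, 0, 0, -8.7, 0, 0, 0, 0, 0, -9.6, 0, 0, 0, 0, 0, -10.2, 0, 0, 0, 0, 0, -10.2, 0, 0, 0, 0, 0, -10.2, 0, 0, 0, 0]'

```text
time: 44.28
tcp_pos: [0.5882, 0.0066, 0.0707]
eef_rot: [0.001, 3.142, -0.001]
ft_force: [-0.2, -2.7, -1.1]
finger_gap: 0.134
grip_force: 1.1
```

servo_tool --commands '[0, 0, 0, 0, 0, 0, 0, 0, 0, 0, 0, 0, 0, 0, 0, 0, 0, 0, 0, 0, -2, 0, 0, 0, 0, 0, -6, 0, 0, 0, 0, 0, -10, 0, 0, 0, 0, 0, -10, 0, 0, 0, 0, 0, -10, 0, 0, 0]' --jaw 4

```text
time: 45.28
tcp_pos: [0.5881, 0.0069, 0.1712]
eef_rot: [0.001, 3.141, -0.0]
ft_force: [0.1, -0.2, -0.7]
finger_gap: 0.455
grip_force: 0.0
```

Run:
```python
from tab import *
im,im2=tab(); cv2.imwrite('pics/w5.png',im2[...,::-1])
from cyl import pots
pots('top',.044,(.39,-.44),(.535,-.29))
```

```text
tcp [0.5881 0.0069 0.1712] gap 0.455 grip 0.0 F [ 0.1 -0.2 -0.7] t 45.275
181 [0.5658 0.0021 0.0902] [0.577  0.0127 0.1031]
top px 465 230 world 0.4458 -0.3868 r 0.0207 z 0.0439
```

View pics/w5.png

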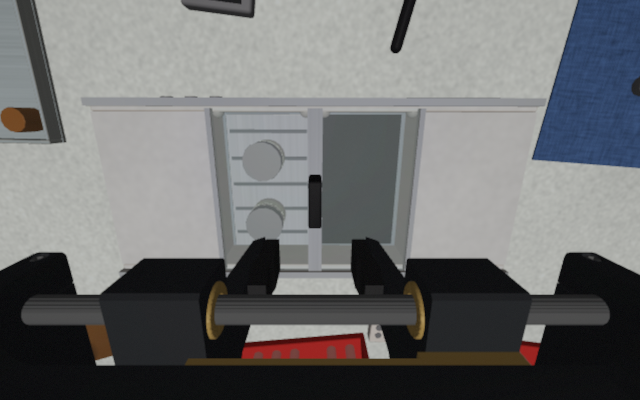

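The shutter covers both bays, with both pots under it at (263,160) and (265,220). The tab sits about 2 mm left of the middle, so I'll let time pass and re-measure.

servo_tool --commands '[0, -0.2, 0, 0, 0, 0, 0, -0.2, 0, 0, 0, 0, 0, -0.2, 0, 0, 0, 0, 0, -0.2, 0, 0, 0, 0, 0, -0.2, 0, 0, 0, 0, 0, -0.2, 0, 0, 0, 0]'

```text
time: 46.18
tcp_pos: [0.5882, 0.0049, 0.1707]
eef_rot: [0.001, 3.142, -0.0]
ft_force: [0.7, 0.1, -0.5]
finger_gap: 0.455
grip_force: 0.0
```

```bash
python3 tab.py
```

```text
tcp [0.5882 0.0049 0.1707] gap 0.455 grip 0.0 F [ 0.7  0.1 -0.5] t 46.175
196 [0.5658 0.0017 0.0902] [0.5769 0.0132 0.1024]
```

servo_tool --commands '[0, 0.2, 4, 0, 0, 0, 0, 0.2, 8, 0, 0, 0, 0, 0.2, 9.6, 0, 0, 0, 0, 0.2, 10, 0, 0, 0, 0, 0.2, 10, 0, 0, 0, 0, 0.2, 10, 0, 0, 0]' --jaw 4

```text
time: 47.02
tcp_pos: [0.5894, 0.0066, 0.0723]
eef_rot: [0.001, 3.139, -0.001]
ft_force: [0.3, -0.3, -0.2]
finger_gap: 0.456
grip_force: 0.0
```

servo_tool --commands '[0, 0, 0, 0, 0, 0, 0, 0, 0, 0, 0, 0, 0, 0, 0, 0, 0, 0, 0, 0, 0, 0, 0, 0, 0, -0.1, 0, 0, 0, 0, 0, -0.2, 0, 0, 0, 0, 0, -0.3, 0, 0, 0, 0, 0, -0.3, 0, 0, 0, 0, 0, -0.3, 0, 0, 0, 0]' --jaw 1.2

```text
time: 48.15
tcp_pos: [0.5882, 0.0039, 0.0707]
eef_rot: [0.001, 3.142, 0.0]
ft_force: [-0.0, 1.0, 0.2]
finger_gap: 0.137
grip_force: 0.7
```

servo_tool --commands '[0, 0, 0, 0, 0, 0, 0, 0, 0, 0, 0, 0, 0, 0, 0, 0, 0, 0, 0, 0, -2, 0, 0, 0, 0, 0, -6, 0, 0, 0, 0, 0, -10, 0, 0, 0, 0, 0, -10, 0, 0, 0, 0, 0, -10, 0, 0, 0, 0, 0, -10, 0, 0, 0]' --jaw 4

```text
time: 49.28
tcp_pos: [0.5873, 0.004, 0.1695]
eef_rot: [-0.001, -3.139, -0.001]
ft_force: [0.3, 0.2, -1.2]
finger_gap: 0.45
grip_force: 0.0
```

```bash
python3 tab.py
```

```text
tcp [0.5873 0.004  0.1695] gap 0.45 grip 0.0 F [ 0.3  0.2 -1.2] t 49.275
195 [ 0.5658 -0.0009  0.0907] [0.577  0.0106 0.1029]
```

```bash
python3 -c "
from station import r
print(r.hand_in())"
```

```text
the job is handed in; nothing more can be done
None
```

The job is done and handed in at about 49 s: the finished pot is upright in the steel tray, both fresh pots are upright on the warming plate, and the shutter is back at its middle stop, closed over both bays.

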